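# Hold the round flask down in the sprung filling cradle

### The arm

A 6-joint arm with a two-finger parallel gripper is mounted at the origin on the work surface. World frame = base frame: x ahead of the robot, y to its left, z up, the work surface at z = 0. Lengths are in m, angles in degrees, forces in N, time in s.
With the tool pointing down it reaches from about 0.4 to 0.825 m from the base axis. Payload 7 kg.
Tool frame: the origin (TCP) lies midway between the tips of the shut fingers; the grasp point (between the pads) lies 19 mm behind it; z points along the fingers, y is the line along which they close (so a half turn about z gives the same grasp; the last joint's range is limited). The gripper opens to 88 mm and grips with 3 to 60 N. Pads are 19 mm wide; open, the fingers measure 130 mm over their backs; the gripper's body (78 mm by 193 mm) begins 47 mm behind the grasp point.
Start: joints at [-51.045, 20.546, 0.682, 0, -70.136, -16.507], TCP at [0.258, -0.624, 0.227] pointing down, gripper open.
Joint ranges: [-176.03, 176.03], [-82.01, 121.73], [-58.28, 71.71], [-173.87, 95.51], [-174.79, -0.11], [-173.66, 173.66]. Speed limits (degrees/s): [136.94, 136.94, 172.46, 180, 180, 180].

### API

Orientations are given as a 3x3 rotation matrix whose columns are the frame's x, y, z axes.
In Python, from rig import robot gives the robot as it stands. Calls block until the motion is done:
- robot.goto(position, orientation): joint-space move of the TCP to a pose.
- robot.servo_line(position, ori=None, speed=0.15): straight line of the TCP; ori=None keeps the orientation; speed is the mean speed in m/s.
- robot.movej(angles): joint-space move.
- robot.move_gripper(opening): opening from 0.0 (shut) to 1.0 (fully open); the grip force is fixed at half the most; returns when the fingers have stopped.
- robot.dwell(seconds).
- robot.ik(position, orientation): joint angles nearest the present ones, or None.
- robot.grab_frame(name): name is "side" or "top" or "wrist"; returns (picture, depth): 420x560x3 uint8, red, green, blue; 420x560 float32, m along the optical axis (not along the pixel's ray), 0 where there is no reading.
- robot.camera_info(name): a dict with "vfov" (degrees; the focal length in pixels is half the picture's height over the tangent of half this angle, whatever the lens; pixels are square), "cx", "cy" (the principal point, pixels), "k1" (the pictures are not rectified: a ray, as slopes to the right and down, at radius r is drawn at 1 + k1 r^2 times it, then the intrinsics apply), "view" (4x4, takes a point from world to camera coordinates); the wrist camera has in their place "T_tool_cam" (4x4, takes a point from camera to tool coordinates, whose origin is the TCP and whose axes are the flange's). Camera axes: x right, y down, z forward; pixel columns grow to the right and rows downward; lengths in m; the calibration is good to about 2 mm. A picture is of the moment at which its call begins: read the wrist's pose just before it. camera_info takes no time and is no camera call.
A pose or a line that the arm cannot do raises robot.Unreachable and nothing moves.
- robot.job_done(): hands the job in; it is judged then, once.
Readings, each from a call of its own:
- robot.read_t(): time.
- robot.read_qpos(): joint angles.
- robot.read_qvel(): joint speeds.
- robot.read_effort(): joint torques, N m.
- robot.read_position(): TCP position.
- robot.read_tcp_rot(): TCP orientation.
- robot.read_force(): force on the tool from outside, world axes, zero at the start.
- robot.read_ft_torque(): the same for the moment, N m.
- robot.read_grip_width(): opening from 0.0 (shut) to 1.0 (fully open).
- robot.read_finger_force(): force on a finger pad.
Only numpy, scipy, OpenCV 4.12 (cv2) and the standard library are available. Lean on these libraries where they do the work, as an engineer would, in place of code of your own. Each camera call takes 0.05 s, during which the arm holds its last target. There are 200 camera calls.

### The job

Pull the drawer of the small bench unit well open by its handle, leave it open and lift out the round amber flask, keeping the jar standing in the drawer and everything else on the bench where it is. Stand the flask upright in the sprung ring cradle of the filling dock, press it down until the ring is at the bottom of its spring travel, and finish while still holding the flask pressed down there: do not let go.

Things in the scene. Friction and masses are not known exactly. Their poses are not given: they have to be found in the camera images.
- drawer (a joint): slide of the drawer, m: 0 shut, 0.15 fully open; it may start up to 0.02 ajar. Slides with about 1 N of friction and stays where it is left
- drawer_handle (a point): middle of the drawer's handle, a level steel bar 120 mm long and 11 mm thick, parallel to the drawer front, 42 mm out from it (36 mm free gap behind the bar) and 30 mm below the unit's top. The frame's -x points out of the drawer, the way it opens; y runs along the bar; z is up
- cabinet: grey bench-top drawer unit with one white-fronted drawer, fixed: 250 mm deep (x), 240 mm wide (y), 130 mm tall; origin at the centre of its underside; the drawer faces its -x. Inside, the drawer floor is 17 mm above the table, the side and back walls rise to 67 mm and the front panel (15 mm thick) to 122 mm above the table
- flask_center (a point): the round flask: round-bellied amber glass with a flat 44 mm foot, 62 mm across at the belly, and a black cylindrical cap. 92 mm tall; this point is on its axis half-way up, 46 mm above its foot. The cap, 28 mm across, reaches from 22 mm to 46 mm above this point (below it a 23 mm neck). About 0.15 to 0.29 kg. Stands upright, unfastened, near the front of the drawer, in its left or right half; z is its axis
- jar_center (a point): squat straight-sided jar with a white cap, 48 mm across, 58 mm tall, standing in the other half of the drawer, about 100 mm beside the flask; point half-way up
- cradle (a joint): how far the sprung ring cradle is pressed down, m: 0 up (at rest), 0.026 at its bottom stop. Its spring pushes up with about 4.5 N at rest to about 15 N at the stop; the flask's weight alone does not press it down, and it springs back up when let go
- cradle_seat (a point): centre of the seat of the sprung ring cradle, an aluminium ring on a coil spring and three short rods above a square 140 mm base (the filling dock); moves down with the cradle. The flask's foot stands on this level seat, which has a 27 mm hole in its middle. A wall 67 mm in inner diameter surrounds it, flaring to 74 mm at its top, 19 mm above the seat. The seat lies 66 mm above the table at rest; the three rods end 82 mm above the table, 56 mm from the axis. z is up
- solder_spool_center (a point): small spool of solder lying flat, 52 mm across, 34 mm tall; point at its centre; a bystander
- wire_spool_center (a point): spool of copper wire lying flat, 60 mm across, 40 mm tall; point at its centre; a bystander
- flux_tin: flat round tin on the table, 54 mm across, 22 mm tall, origin under its centre; a bystander
- small_tin: flat round tin on top of the drawer unit, 44 mm across, 18 mm tall, origin under its centre; a bystander
- pliers: pliers lying on the table, about 180 mm long along their x; a bystander
- screwdriver: screwdriver lying on the table along its x; a bystander
- multimeter: black hand multimeter lying flat, 165 x 82 x 36 mm, origin under its centre; a bystander

How it is judged:
By the outcome, as a careful person would: the job done as asked, in the order asked, and still so for the second after the job is handed in, while the arm keeps its last pose, push and grip.
It also fails if it takes over 48 s, if anything falls off the work surface, if the arm or the gripper's body presses on something with over 40 N, if the wrist force passes 120 N, or if a joint passes its speed limit or range.

## Working session

There is one attempt and no reset: what is moved stays moved. The work goes in short steps, each a Python script; the robot and the scene stay as the last script left them, time stands still between calls to the robot, and variables do not carry over. Pictures are saved under pics/ and viewed, at most 10 in all, crops included, and the job is handed in when it is done.

```bash
mkdir -p pics; ls; python3 - <<'E'
from rig import robot
import cv2,numpy as np
for n in("top","side"):
    p,d=robot.grab_frame(n); cv2.imwrite(f"pics/{n}0.png",p[:,:,::-1]); np.save(f"pics/{n}0d.npy",d)
    print(n,robot.camera_info(n))
print(robot.camera_info("wrist"),robot.read_t(),robot.read_tcp_rot())
E
```

```text
pics
top {'vfov': 57.71755829277325, 'cx': 276.3556845270347, 'cy': 210.9810489142541, 'k1': 0.009263438348123236, 'view': array([[ 1.36116489e-03, -9.99999047e-01, -2.30852546e-04,
        -7.12661792e-03],
       [-9.97295361e-01, -1.34052032e-03, -7.34858194e-02,
         5.29202036e-01],
       [ 7.34854399e-02,  3.30254490e-04, -9.97296235e-01,
         1.14378514e+00],
       [ 0.00000000e+00,  0.00000000e+00,  0.00000000e+00,
         1.00000000e+00]])}
side {'vfov': 42.502331920604114, 'cx': 287.19183531270545, 'cy': 212.0161883659262, 'k1': 0.0007979803856924841, 'view': array([[-0.96534441, -0.26057607, -0.01450108,  0.50716159],
       [-0.14678752,  0.58806039, -0.7953857 ,  0.17016059],
       [ 0.21578599, -0.76569256, -0.60593012,  1.71022781],
       [ 0.        ,  0.        ,  0.        ,  1.        ]])}
{'vfov': 65.88468548817806, 'cx': 281.1354094886877, 'cy': 213.4530578290119, 'k1': -0.07389839363447855, 'T_tool_cam': array([[ 2.88455910e-04, -9.61593149e-01, -2.74478656e-01,
         7.44563989e-02],
       [ 9.99999923e-01,  2.04118632e-04,  3.35825055e-04,
        -2.24842633e-04],
       [-2.66900865e-04, -2.74478732e-01,  9.61593134e-01,
        -1.58543080e-01],
       [ 0.00000000e+00,  0.00000000e+00,  0.00000000e+00,
         1.00000000e+00]])} 0.1 [[-9.24258359e-01 -3.81766956e-01 -6.90021858e-04]
 [-3.81767559e-01  9.24257389e-01  1.34528905e-03]
 [ 1.24170896e-04  1.50682261e-03 -9.99998857e-01]]
```

View pics/top0.png

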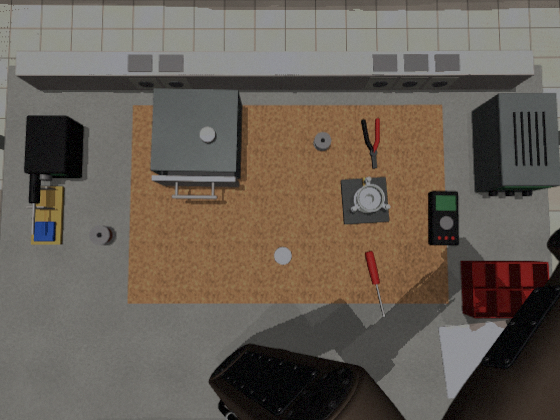

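View pics/side0.png

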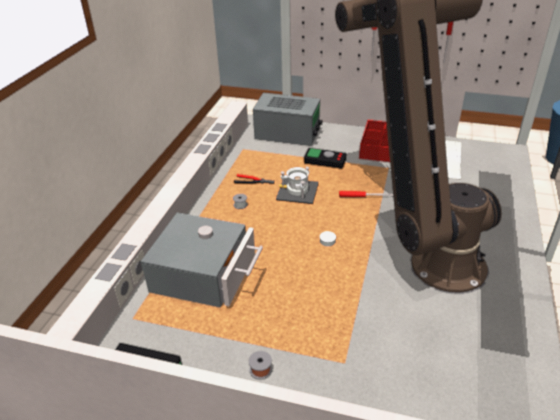

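The top view shows the cabinet at (197,130), its handle bar at about (195,197), the dock ring at (369,198), the flux tin at (283,256), the pliers at (372,140), the screwdriver at (373,275) and the multimeter at (444,217). In the side view the drawer is slightly ajar, with the handle at about (255,270).

```bash
cat > h.py <<'E'
import numpy as np,cv2
from rig import robot
def K(i): f=210/np.tan(np.radians(i['vfov'])/2); return np.array([[f,0,i['cx']],[0,f,i['cy']],[0,0,1.]])
def pose(n):
    i=robot.camera_info(n)
    if n=="wrist":
        T=np.eye(4);T[:3,:3]=robot.read_tcp_rot();T[:3,3]=robot.read_position();T=T@i['T_tool_cam']
    else: T=np.linalg.inv(i['view'])
    return i,T
def rays(i,T,uv):
    # drawn = s*(1+k1 r^2), OpenCV radial model
    p=cv2.undistortPoints(np.float64(uv).reshape(-1,1,2),K(i),np.array([i['k1'],0,0,0.]))[:,0]
    return np.c_[p,np.ones(len(p))]@T[:3,:3].T
def onplane(i,T,uv,z):
    r=rays(i,T,uv); return T[:3,3]+r*((z-T[2,3])/r[:,2])[:,None]
def cloud(i,T,d):
    h,w=d.shape; uv=np.stack(np.meshgrid(np.arange(w),np.arange(h)),-1).reshape(-1,2)
    X=T[:3,3]+rays(i,T,uv)*d.reshape(-1,1); X[d.ravel()==0]=np.nan
    return X.reshape(h,w,3)
def grab(n,name):
    i,T=pose(n); p,d=robot.grab_frame(n); cv2.imwrite(f"pics/{name}.png",p[:,:,::-1]); return p,i,T,cloud(i,T,d)
def down(yaw):
    # tool z down, tool y (closing) along world direction yaw (deg)
    a=np.radians(yaw); y=np.array([np.cos(a),np.sin(a),0]); z=np.array([0,0,-1.]); return np.c_[np.cross(y,z),y,z]
E
python3 - <<'E'
from h import *
i,T=pose("top"); X=cloud(i,T,np.load("pics/top0d.npy")); im=cv2.imread("pics/top0.png")
def show(nm,m):
    n,l,s,c=cv2.connectedComponentsWithStats(m.astype(np.uint8))
    for k in range(1,n):
        if s[k,4]>12:
            P=X[l==k]; r=cv2.minAreaRect((P[:,:2]*1000).astype(np.float32)); print(nm,s[k],np.round(P.mean(0),4),"rect mm",np.round(r[0],1),np.round(r[1],1),round(r[2],1))
Z=X[...,2]; roi=np.zeros(Z.shape,bool)
roi[80:210,145:250]=1; show("cabtop",roi&(abs(Z-.13)<.008))
roi[:]=0;roi[183:205,165:225]=1; show("handle",roi&(Z>.08)&(Z<.12))
roi[:]=0;roi[170:230,335:395]=1; show("ring",roi&(Z>.072)&(Z<.1)); show("base",roi&(Z>.008))
roi[:]=0;roi[240:270,270:300]=1; show("flux",roi&(Z>.015))
roi[:]=0;roi[125:155,310:335]=1; show("spool",roi&(Z>.02))
roi[:]=0;roi[220:250,88:115]=1; show("spool2",roi&(Z>.02))
E
```

```text
cabtop [ 151   88   88   84 6743] [0.7515 0.2253 0.1274] rect mm [752.8 224.7] [240.2 236.1] 89.1
handle [172 183  46  16 235] [0.5714 0.2254 0.1012] rect mm [581.8 226.7] [129.2  44. ] 89.8
ring [367 176   5   5  18] [ 0.621  -0.2751  0.0799] rect mm [ 620.3 -275. ] [12.5 10.7] 47.9
ring [357 184  28  27 204] [ 0.5682 -0.2828  0.0807] rect mm [ 565.7 -278.8] [76.4 79.3] 0.9
ring [386 204   5   4  18] [ 0.541  -0.3286  0.0807] rect mm [ 540.9 -330. ] [12.8  8.9] 88.8
ring [352 206   5   5  17] [ 0.5344 -0.2319  0.0796] rect mm [ 534.5 -231.8] [12.2  9.8] 47.8
base [ 341  176   50   48 1762] [ 0.5627 -0.2739  0.035 ] rect mm [ 565.3 -278.8] [138.8 138.8] 3.8
flux [274 246  18  18 241] [ 0.3965 -0.0252  0.0195] rect mm [397.2 -25.2] [51.3 51.3] 44.7
spool [314 132  17  16 218] [ 0.7478 -0.1471  0.0317] rect mm [ 748.  -145.8] [49.7 47.2] 89.7
spool2 [ 89 226  22  20 340] [0.455  0.5232 0.037 ] rect mm [453.9 524. ] [62.6 56.8] 89.9
```

```bash
python3 - <<'E'
from h import *
i,T=pose("top"); X=cloud(i,T,np.load("pics/top0d.npy")); Z=X[...,2]
roi=np.zeros(Z.shape,bool);roi[183:205,165:225]=1; P=X[roi&(Z>.08)&(Z<.12)]
B=P[P[:,0]<.572]; c=np.polyfit(B[:,1],B[:,0],1); print(len(B),B.mean(0),B[:,0].min(),B[:,1].min(),B[:,1].max(),"yaw",-np.degrees(np.arctan(c[0])))
robot.move_gripper(.36)
hx,hy=float(np.median(B[:,0])),.2265
robot.goto([hx,hy,.22],down(0)) if robot.ik([hx,hy,.22],down(0)) is not None else print("no")
print(robot.read_position(),robot.read_qpos(),robot.read_t(),robot.read_grip_width())
p,i,T,X=grab("wrist","w1")
Z=X[...,2]; m=(Z>.09)&(Z<.112)&(X[...,0]<hx+.02)&(X[...,0]>hx-.03); B=X[m]
if len(B): print(len(B),np.median(B,0),B.min(0),B.max(0),-np.degrees(np.arctan(np.polyfit(B[:,1],B[:,0],1)[0])))
E
```

```text
174 [0.56545576 0.22580295 0.10153458] 0.5596558157744614 0.1621427614914239 0.29130421106015536 yaw -1.4721058782836718
[0.56557066 0.22597881 0.21998753] [ 4.01371832e+01  1.46401488e+01 -8.58887724e+00  2.73418450e-03
 -6.67746081e+01  1.39797377e+02] 4.3167 0.3587965933992927
2042 [0.5668916  0.23475758 0.10472264] [0.56039995 0.16454395 0.0988321 ] [0.58535275 0.29368865 0.10799087] -0.6291872384900292
```

View pics/w1.png

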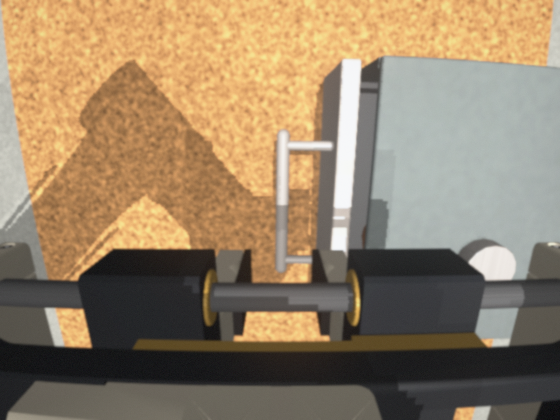

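The wrist view shows the handle bar from (283,132) to (281,270). It is centred between the finger tips, with the white panel edge at column 345, so I go down and pull.

```bash
python3 - <<'E'
from h import *
x,y=.566,.228
R=down(-1)
robot.servo_line([x,y,.13],R,speed=.15); robot.servo_line([x,y,.084],speed=.1)
print("down",robot.read_force(),robot.read_position())
robot.move_gripper(0.); print("grip",robot.read_grip_width(),robot.read_finger_force(),robot.read_force())
for s in (.06,.115,.125,.135,.142):
    robot.servo_line([x-s,y+s*.0175,.084],speed=.12 if s<.12 else .05)
    f=robot.read_force(); print(s,f,robot.read_grip_width())
    if abs(f[0])>12: break
robot.dwell(.1); print(robot.read_force(),robot.read_position())
robot.move_gripper(.36)
q=robot.read_position()
robot.servo_line([q[0],q[1],.20],speed=.25); print(robot.read_t())
robot.servo_line([q[0]-.0+.02,q[1],.29],speed=.25) 
p,i,T,X=grab("top","t2"); p,i,T,X=grab("wrist","w2"); print(robot.read_t(),robot.read_position())
E
```

```text
down [0.44313464 0.72137138 0.60103226] [0.56640081 0.22820246 0.08451937]
grip 0.11407917134651152 30.000468492507935 [-1.60665292 -0.31830265  3.31147234]
0.06 [-0.36238826 -0.78748602  6.73652749] 0.11477542123818293
0.115 [-0.3018769  -0.49614346  7.45062969] 0.11628422767337535
0.125 [-0.27023348 -1.15042088  8.57087677] 0.11383594807999271
0.135 [-1.10686724 -1.01008077  6.34497616] 0.11063597842918982
0.142 [23.361903   -8.45791396 -7.64622761] 0.11553555025870423
[22.60064014 -7.74605603 -7.57426861] [0.4286102  0.23094908 0.08459776]
9.8083
10.425 [0.44311192 0.22997722 0.28824181]
```

View pics/w2.png

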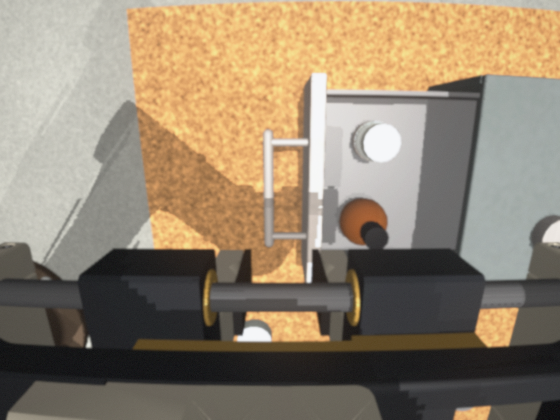

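View pics/t2.png

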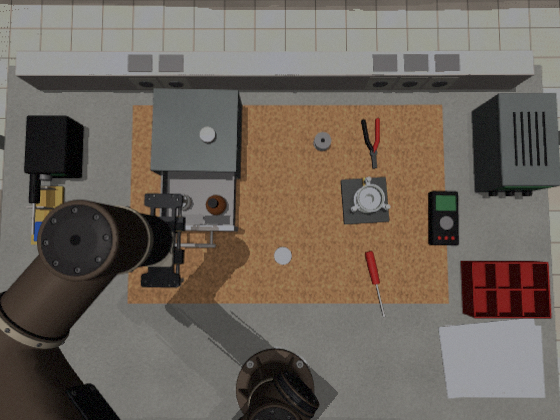

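The drawer is at its stop. In the wrist view the white jar cap is at (380,142) and the flask at (363,220), with its black cap at (375,237). Next I measure the cap and re-check the cradle.

```bash
python3 - <<'E'
from h import *
for n in("top","wrist"):
    p,i,T,X=grab(n,n+"3"); Z=X[...,2]
    m=(Z>.098)&(Z<.118)&(X[...,0]>.44)&(X[...,0]<.6)&(X[...,1]>.10)&(X[...,1]<.34)&(p.max(2)<70)
    k,l,s,c=cv2.connectedComponentsWithStats(m.astype(np.uint8))
    for j in range(1,k):
        if s[j,4]>15:
            r=cv2.minAreaRect((X[l==j][:,:2]*1000).astype(np.float32)); print(n,"cap",s[j],c[j],np.median(X[l==j],0),r[0],r[1])
    # jar cap top 17+58=75 mm, bright; flask belly colour centroid
    m=(abs(Z-.075)<.01)&(X[...,0]>.46)&(X[...,0]<.6)&(X[...,1]>.1)&(X[...,1]<.34)&(p.min(2)>120)
    k,l,s,c=cv2.connectedComponentsWithStats(m.astype(np.uint8))
    for j in range(1,k):
        if s[j,4]>60: r=cv2.minAreaRect((X[l==j][:,:2]*1000).astype(np.float32)); print(n,"jar",s[j],np.median(X[l==j],0),r[0],r[1])
print(robot.read_t())
E
```

```text
top cap [208 198  10  10  77] [212.4025974  202.14285714] [0.548048   0.17533332 0.10611445] (547.5450439453125, 174.15182495117188) (25.53742027282715, 25.792274475097656)
wrist cap [362 224  25  25 467] [374.50321199 236.4732334 ] [0.5456591  0.17820457 0.10921645] (546.3253784179688, 177.33839416503906) (25.422710418701172, 25.263399124145508)
wrist jar [326  90  94   6 439] [0.5469645  0.3342247  0.06738281] (546.7703857421875, 334.19036865234375) (5.294959545135498, 105.58475494384766)
wrist jar [ 361  123   40   39 1166] [0.55655731 0.27947517 0.07531421] (557.3450317382812, 279.1419677734375) (42.27561950683594, 42.0057258605957)
10.525
```

```bash
python3 - <<'E'
from h import *
x,y=.5465,.1765
c=[.5655,-.2787]
for s in(90,-90):
    print(s,[None if (q:=robot.ik(P,down(s))) is None else np.round(q,0) for P in ([x,y,.2],[x,y,.083],[x,y,.26],[*c,.26],[*c,.10])])
s=min((90,-90),key=lambda s:abs(robot.ik([x,y,.083],down(s))[5]-0))
R=down(s); print("yaw",s)
robot.move_gripper(.55); robot.goto([x,y,.20],R)
p,i,T,X=grab("wrist","w4"); print(robot.read_position(),robot.read_t())
E
```

```text
90 [array([  37.,   12.,  -15.,    0.,  -63., -127.]), array([  37.,   19.,  -23.,    0.,  -49., -127.]), array([  37.,   10.,   -9.,    0.,  -71., -127.]), array([ -9.,  15.,  -2.,   0., -72., -81.]), array([ -9.,  22., -14.,   0., -53., -81.])]
-90 [array([ 37.,  12., -15.,   0., -63.,  53.]), array([ 37.,  19., -23.,   0., -49.,  53.]), array([ 37.,  10.,  -9.,   0., -71.,  53.]), array([ -9.,  15.,  -2.,   0., -72.,  99.]), array([ -9.,  22., -14.,   0., -53.,  99.])]
yaw -90
[0.54651202 0.17680122 0.20048913] 12.3417
```

View pics/w4.png

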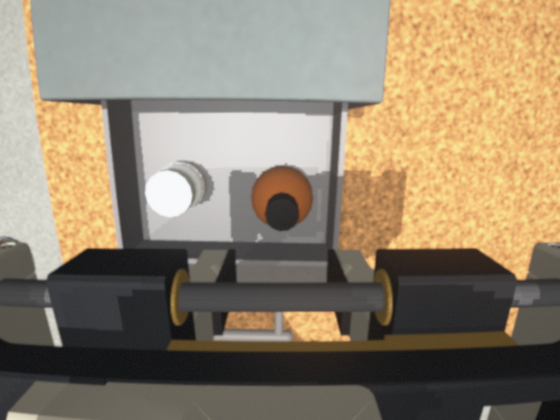

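The black cap is at (282,211), midway between the fingers, and the jar at (170,190) is well clear of the left finger. I re-measure the cap from this frame, then grasp and lift.

```bash
python3 - <<'E'
from h import *
p,i,T,X=grab("wrist","w5"); Z=X[...,2]
m=(Z>.098)&(Z<.118)&(abs(X[...,0]-.546)<.03)&(abs(X[...,1]-.176)<.03)
r=cv2.minAreaRect((X[m][:,:2]*1000).astype(np.float32)); print(m.sum(),np.median(X[m],0),r)
x,y=np.array(r[0])/1000
if abs(x-.5465)>.005 or abs(y-.1765)>.005: raise SystemExit("disagree")
robot.servo_line([x,y,.125],speed=.15); robot.servo_line([x,y,.084],speed=.07)
print("down",robot.read_force(),robot.read_position())
robot.move_gripper(0.); print("grip mm",88*robot.read_grip_width(),robot.read_finger_force())
f0=robot.read_force(); robot.servo_line([x,y,.10],speed=.08); print(f0,robot.read_force(),88*robot.read_grip_width())
robot.servo_line([x,y,.245],speed=.15); robot.dwell(.1)
print(robot.read_force(),88*robot.read_grip_width(),robot.read_t())
robot.goto([.5655,-.2787,.25],down(-90)); robot.dwell(.1)
p,i,T,X=grab("wrist","w6"); grab("side","s6"); print(robot.read_position(),robot.read_t(),88*robot.read_grip_width())
E
```

```text
966 [0.54940303 0.17580806 0.1093474 ] ((548.1435546875, 175.5029296875), (27.087234497070312, 27.39544105529785), 46.56425857543945)
down [-0.2243724   0.51865787 -0.1748866 ] [0.54829755 0.17552401 0.08395805]
grip mm 26.75175100957314 30.000232458114624
[-0.2283774   0.52535582  2.19147699] [ 0.50366186  0.04559287 -3.06272737] 26.674463993642778
[ 0.41426224 -0.69762926 -3.98224124] 26.200197774760888 15.8417
[ 0.56591051 -0.27776019  0.25006371] 17.7083 26.291079698653178
```

View pics/w6.png

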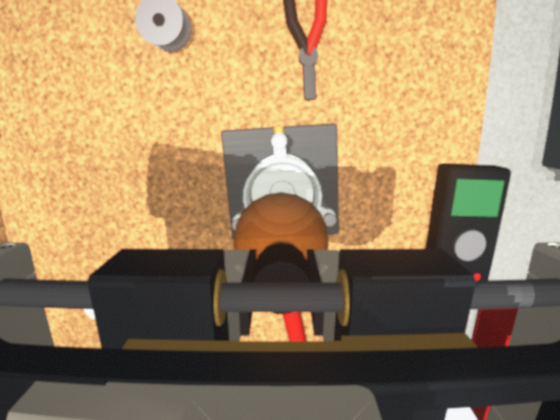

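View pics/s6.png

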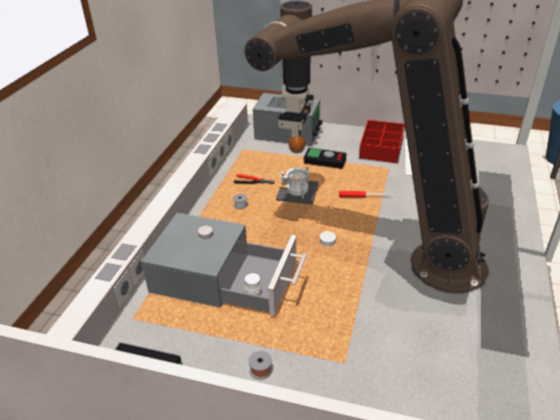

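The flask is held upright, with its belly at (281,238) over the ring at (283,188), and the rod tips show at (280,143), (238,220) and (328,217). In the side view the drawer is open with the jar standing. Now I refine the ring centre from this frame and check the flask tilt.

```bash
python3 - <<'E'
from h import *
p,i,T,X=grab("wrist","w7"); Z=X[...,2]; c=np.array([.5655,-.2787])
D=np.hypot(X[...,0]-c[0],X[...,1]-c[1])
m=(Z>.074)&(Z<.09)&(D>.046)&(D<.068)
k,l,s,cc=cv2.connectedComponentsWithStats(m.astype(np.uint8))
for j in range(1,k):
    if s[j,4]>10: print("rod",s[j],np.median(X[l==j],0))
m=(abs(Z-.084)<.006)&(D<.045); P=X[m][:,:2]
A=np.c_[2*P,np.ones(len(P))]; q=np.linalg.lstsq(A,(P**2).sum(1),rcond=None)[0]; print("ring fit",len(P),q[:2],np.sqrt(q[2]+q[:2]@q[:2]), np.median(D[m]))
# flask belly: fit a sphere-like belly surface
hsv=cv2.cvtColor(p,cv2.COLOR_RGB2HSV); b=(hsv[...,0]<15)&(hsv[...,1]>150)&(Z>.16)&(Z<.26)&(D<.06)
P=X[b]; A=np.c_[2*P,np.ones(len(P))]; q=np.linalg.lstsq(A,(P**2).sum(1),rcond=None)[0]; print("belly",len(P),q[:3],np.sqrt(q[3]+q[:3]@q[:3]),P.min(0),P.max(0))
print(robot.read_position(),robot.read_tcp_rot()[:,2],robot.read_t())
E
```

```text
rod [272 135  14  14 154] [ 0.62079431 -0.27586684  0.0820869 ]
rod [324 213  13  13 124] [ 0.54059428 -0.32942903  0.08256173]
rod [232 219   7  11  41] [ 0.53556115 -0.2284067   0.08242819]
ring fit 894 [ 0.56500039 -0.27910292] 0.03680212403591141 0.036552533851542855
belly 3858 [ 0.56646928 -0.27780526  0.21961573] 0.026264812290833786 [ 0.5642381  -0.30643555  0.21221985] [ 0.59536857 -0.24872566  0.25975815]
[ 0.56585442 -0.27792511  0.25009707] [ 1.49927189e-04 -2.22412796e-05 -9.99999989e-01] 17.7583
```

```bash
python3 - <<'E'
from h import *
x,y=.5653,-.2787
robot.servo_line([x,y,.165],speed=.15); robot.servo_line([x,y,.138],speed=.06); robot.dwell(.2)
f0=robot.read_force(); print("pre",f0,robot.read_position())
for z in (.134,.131,.128,.120,.114,.110,.108,.107,.106,.105,.104):
    robot.servo_line([x,y,z],speed=.04); robot.dwell(.05)
    f=robot.read_force()-f0; print(z,np.round(f,1),np.round(robot.read_position(),4),round(88*robot.read_grip_width(),1))
    if f[2]>23 or np.hypot(f[0],f[1])>8: break
grab("side","s8"); p,i,T,X=grab("wrist","w8"); Z=X[...,2]
D=np.hypot(X[...,0]-x,X[...,1]-y); m=(D>.030)&(D<.040)&(X[...,0]>x+.01)&(Z<.1); h,e=np.histogram(Z[m],np.arange(.03,.1,.004)); print(dict(zip(np.round(e,3),h)))
print(robot.read_t())
E
```

```text
pre [-0.93227976 -0.02598808 -2.58317084] [ 0.56555594 -0.27876904  0.13839039]
0.134 [1.3 0.1 0.5] [ 0.5652 -0.2787  0.1339] 26.6
0.131 [0.5 0.1 4.5] [ 0.5657 -0.2788  0.1316] 26.4
0.128 [-0.1  1.6  6.9] [ 0.5656 -0.2788  0.1284] 26.5
0.12 [-0.7  1.7  9.8] [ 0.5657 -0.2788  0.1207] 25.9
0.114 [-0.4  2.3 11.7] [ 0.5658 -0.2789  0.115 ] 26.5
0.11 [-1.1  2.3 12.8] [ 0.5658 -0.2789  0.1113] 26.6
0.108 [-0.7  2.9 14.3] [ 0.5659 -0.2789  0.1095] 26.4
0.107 [-0.9  2.6 14.2] [ 0.5658 -0.2789  0.1085] 26.8
0.106 [-2.4  3.3 14. ] [ 0.5659 -0.2789  0.1076] 26.7
0.105 [-3.5  2.7 18.3] [ 0.566  -0.279   0.1072] 26.3
0.104 [-3.7  4.6 23.6] [ 0.5663 -0.2791  0.1072] 26.4
{np.float64(0.03): np.int64(304), np.float64(0.034): np.int64(13), np.float64(0.038): np.int64(258), np.float64(0.042): np.int64(3), np.float64(0.046): np.int64(2), np.float64(0.05): np.int64(27), np.float64(0.054): np.int64(449), np.float64(0.058): np.int64(834), np.float64(0.062): np.int64(76), np.float64(0.066): np.int64(148), np.float64(0.07): np.int64(114), np.float64(0.074): np.int64(73), np.float64(0.078): np.int64(1), np.float64(0.082): np.int64(0), np.float64(0.086): np.int64(0), np.float64(0.09): np.int64(0), np.float64(0.094): np.int64(0)}
22.825
```

View pics/w8.png

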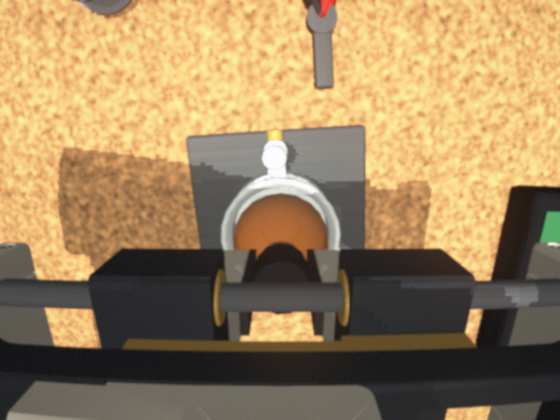

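The flask sits centred in the ring at (280,235). The ring's top is at about 59 mm, which matches the bottom stop, and the force rises there with no further travel. I check that it holds steady, then hand in.

```bash
python3 - <<'E'
from h import *
for _ in range(3):
    robot.dwell(.4); print(np.round(robot.read_force(),1),robot.read_position()[2],88*robot.read_grip_width())
if robot.read_force()[2]>14: print(robot.job_done())
E
```

```text
[-5.5  4.8 21.7] 0.10716900024184016 26.483165704037397
[-5.   3.4 21.3] 0.10716535166867483 26.350130505129556
[-5.6  4.9 22.2] 0.10718253448230694 26.505810439689533
the job is handed in; nothing more can be done
None
```

The job is handed in: the drawer is open to its stop with the jar still standing in it, and the gripper still holds the flask upright in the ring cradle, pressed to its bottom stop with about 24 N, at about 24 s of the 48 s allowed.

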